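# Hold a cast rod lens pressed in the reader's V-rest

### The job

Lift the amber (orange) rod lens out of its open mould and lay it lengthwise and centred in the sprung V-rest of the reader, settled on both sloping sides. Press it down gently until the rest has sunk about half its 14 mm travel, not bottomed, and finish while the gripper is still holding it pressed there, bearing on both sides of the V. Leave the green rod and the glassware and other things around alone.

Things in the scene. Friction and masses are not known exactly. Their poses are not given: they have to be found in the camera images.
- amber_rod_center (a point): Centre of the amber resin rod lens: a solid plain cylinder, 30 mm diameter, 120 mm long, about 0.1 kg, lying level. Its own x axis is the cylinder's axis (either end may lead). At the start it lies in an open mould, its lower half sunk in the cavity, its centre 42 mm above the table.
- green_rod_center (a point): Centre of the dark green rod lens, same size, lying in the other mould; leave it there. x is its axis.
- mould_a: Fixed open lower half of an aluminium mould, 140 x 96 x 42 mm (dowels rise 7 mm more), origin under its centre; holds the amber rod. Half-round cavity along its x, in two end blocks (28 to 62 mm either side of the centre); the 56 mm wide cross-cut between them, open at both sides, frees the rod's middle for fingers, floor 14 mm above the table (28 mm below the rod's axis).
- mould_b: The other mould, identical, holding the green rod.
- reader: White box of the optical reader, fixed to the table, 140 x 110 x 40 mm, origin under its centre; the sprung V-rest stands on it.
- v_seat (a point): Where the rod's centre lies when properly seated in the V-rest; moves down with the rest; 94 mm above the table when the rest is up. x: axis of the V (the rod lies along it, either way), z up. Between the V's is a 60 mm wide gap for fingers, open at both sides, its floor 30 mm below the seated rod's axis. The V does not give sideways: a rod held off to one side bears on one face only.
- vrest (a joint): How far the V-rest is pressed down, m: 0 up, 0.014 bottomed. A spring pushes it up: it starts to give at about 2 N and then takes 0.8 N per mm (about 8 N at half travel, 13 N bottomed). The rod's own weight does not move it.
- v_foot (a point): Middle of the underside of the V-rest, 38 mm below the seat. The rest is a 124 x 64 mm plate with two 90 degree V's, 30 to 60 mm either side of its middle along x; each V has two sloping steel faces; their upper edges are about 2 mm above the seated rod's axis and 46 mm apart.
- flask_a: Bystander: conical clear-glass flask, 68 mm wide, 104 mm tall, origin under its centre; leave it alone.
- flask_b: Bystander: conical clear-glass flask, 58 mm wide, 88 mm tall, origin under its centre; leave it alone.
- reagent_jar: Bystander: brown jar with white cap, 48 mm wide, 60 mm tall, origin under its centre; leave it alone.
- beaker: Bystander: white beaker, 60 mm wide, 65 mm tall, origin under its centre; leave it alone.
- cal_weight: Bystander: brass weight, 28 mm wide, 30 mm tall, origin under its centre; leave it alone.
- spatula: Bystander: thin steel lab spatula, 125 mm long, 8 mm high, lying flat, origin under its centre; leave it alone.
Things that resemble listed ones, but are neither listed nor needed, are in the scene too. What is shaped like the part that bears amber_rod_center but purple or yellow is not meant.

How it is judged:
By the outcome, as a careful person would: the job done as asked, in the order asked, and still so for the second after the job is handed in, while the arm keeps its last pose, push and grip.
It also fails if it takes over 48 s, if anything falls off the work surface, if the arm or the gripper's body presses on something with over 40 N, if the wrist force passes 120 N, or if a joint passes its speed limit or range.

### The arm

A 6-joint arm with a two-finger parallel gripper is mounted at the origin on the work surface. World frame = base frame: x ahead of the robot, y to its left, z up, the work surface at z = 0. Lengths are in m, angles in rad, forces in N, time in s.
With the tool pointing down it reaches from about 0.35 to 0.775 m from the base axis. Payload 7.3 kg.
Tool frame: the origin (TCP) lies midway between the tips of the shut fingers; the grasp point (between the pads) lies robot.grasp_offset behind it (robot.grasp_offset is the distance from the TCP to the grasp point, in m); z points along the fingers, x is the direction in which the jaws open and shut, and the axes are right-handed (so a half turn about z gives the same grasp; the last joint's range is limited). The gripper opens to 92 mm and grips with 3 to 60 N. Pads are 19 mm wide; open, the fingers measure 130 mm over their backs; the gripper's body (75 mm by 190 mm) begins 47 mm behind the grasp point.
Start: joints at [1.138, 0.342, 1.524, -0, 1.275, -0.146], TCP at [0.148, 0.504, 0.227] pointing down, gripper open.
Joint ranges: [-2.53, 2.53], [-0.77, 2.02], [0.04, 2.7], [-1, 4.14], [0.28, 2.66], [-3.11, 3.11]. Speed limits (rad/s): [2.57, 2.57, 3.14, 3.14, 3.14, 3.14].

### API

Orientations are given as [roll, pitch, yaw] about the fixed x, y, z axes, in that order (R = Rz(yaw) Ry(pitch) Rx(roll)).
In Python, from cell import robot gives the robot as it stands. The module is installed in compiled form; this text tells all that it offers.
- The arm moves only by the tool move_arm, never from a script. Its argument "increments" is a list of rows, each a list of 7 numbers: the finger opening in mm, from 0 to 91.8, then the shift along the tool's x, y, z in mm, then the turn, a rotation vector about the tool's x, y, z in rad. A call has 1 to 12 rows; each row shifts and turns the pose as measured when the row begins, along the tool's axes as they then stand; what a row does not reach is not made up. A row lasts 1/8 s, in which the tool goes at most 62.5 mm and 10.7 degrees, less where a joint would pass 70% of its speed; a pose out of reach is approached as far as the arm can. A call is refused whole if a number of a shift passes 62.5 or a number of a turn 0.188, either way. A call with a gripper value outside its range is refused whole. The fingers move at their own pace and stop on an object; "newtons" is the grip in N (left out, the last holds). Time passes only in rows, so rows that do not move let the fingers close. It gives the time, the measured TCP pose, the force and the opening at its end, in the units of the state.
- robot.observe(): the state, without advancing time (a new reading comes with each control period).
- robot.read_camera(name): name is "scene" or "top" or "wrist"; returns a dict with "img" (384x512x3 uint8, red, green, blue), "fx", "fy", "cx", "cy" (pixels), "k1" (the pictures are not rectified: a ray, as slopes to the right and down, at radius r is drawn at 1 + k1 r^2 times it, then the intrinsics apply), "T" (4x4, takes a point from camera to world coordinates). Camera axes: x right, y down, z forward; pixel columns grow to the right and rows downward; lengths in m; the calibration is good to about 2 mm. A picture is of the moment at which its call begins. There is no depth.
- robot.hand_in(): hands the job in, once; it reports no verdict.
Trained networks look in the newest picture that a camera, given by its name, has taken for a name from the list of things; names that differ only in an ending like _2 or _b are one class to them, and where a whole thing is asked for, a point or a joint stands for the part that bears it (a point fixed in the world has none). Each returns a list of dicts, best first, with "conf" (0 to 1); they miss things now and then, are a little off and sometimes report something else, mostly with a low value. They report only what shows in the picture. A call takes as long as a camera call. They do not tell look-alikes from the thing itself.
- robot.look_for(thing, camera): "rect" ([left, top, width, height] in pixels, round what is visible of it).
The state is a dict: "time": time; "qpos": joint angles; "qvel": joint speeds; "joint_efforts": joint torques, N m; "tool_pos": TCP position; "tool_rot": TCP orientation; "contact_force": force on the tool from outside, world axes, zero at the start; "torque": the same for the moment, N m; "opening": finger opening in m.
Only numpy, scipy, OpenCV 4.12 (cv2) and the standard library are available. Lean on these libraries where they do the work, as an engineer would, in place of code of your own. Each camera call takes 0.05 s, during which the arm holds its last target.

## Working session

There is one attempt and no reset: what is moved stays moved. The work goes in short steps, Python scripts to look and compute and a tool call to move; the robot and the scene stay as the last step left them, time stands still between calls to the robot, and variables do not carry over. Pictures are saved under pics/ and viewed, and the job is handed in when it is done.

Besides the shell and the picture viewer there is one more tool, called after "Call:" as name(argument=value, ...), one argument or row to a line, values as JSON. move_arm: Moves the arm, as the interface text tells. Its arguments: {"type":"object","properties":{"increments":{"type":"array"},"newtons":{"type":"number"}},"required":["increments"]}

```bash
mkdir -p pics; ls
python3 - <<'E'
from cell import robot
import cv2
print(robot.observe()); print(robot.grasp_offset)
for n in ("scene","top","wrist"):
    c=robot.read_camera(n)
    cv2.imwrite(f"pics/{n}0.png",c["img"][:,:,::-1])
    print(n,c["fx"],c["fy"],c["cx"],c["cy"],c["k1"]);print(c["T"].round(4).tolist())
E
```

```text
pics
{'time': 0.0, 'qpos': array([ 1.13798585e+00,  3.42727815e-01,  1.52502398e+00,  1.13988025e-05,
        1.27536806e+00, -1.46021860e-01]), 'qvel': array([0.00018967, 0.00132694, 0.00130603, 0.00034317, 0.00038973,
       0.00149204]), 'joint_efforts': array([-8.28740008e-05, -4.31245816e+01, -2.44216669e+01,  7.17364135e-02,
        5.59779222e-02, -1.17519794e-04]), 'tool_pos': array([0.148325  , 0.50319395, 0.22603988]), 'tool_rot': array([-3.14135966e+00,  1.50935756e-03,  1.28400456e+00]), 'contact_force': array([ 0.37771776,  0.13794211, -0.88043468]), 'torque': array([0.00311104, 0.06972154, 0.000952  ]), 'opening': 0.09179833138340168}
0.0188
scene 381.0714753787846 381.0714753787846 254.03390055453082 194.15005795301994 0.02293676135429982
[[0.6615, 0.3994, -0.6347, 1.2869], [0.7497, -0.3718, 0.5475, -0.6614], [-0.0173, -0.838, -0.5454, 0.748], [0.0, 0.0, 0.0, 1.0]]
top 428.18570988406276 428.18570988406276 257.54820872784074 182.45084450665593 -0.03461271405134264
[[-0.0259, -0.9804, 0.1952, 0.2225], [-0.9996, 0.0268, 0.0017, 0.0023], [-0.0069, -0.195, -0.9808, 1.4457], [0.0, 0.0, 0.0, 1.0]]
wrist 290.56121902708287 290.56121902708287 248.7244161799224 191.73310099016842 0.022388961283008955
[[0.2829, 0.9238, 0.2578, 0.0779], [0.9591, -0.2722, -0.0773, 0.5235], [-0.0012, 0.2692, -0.9631, 0.3846], [0.0, 0.0, 0.0, 1.0]]
```

View pics/scene0.png

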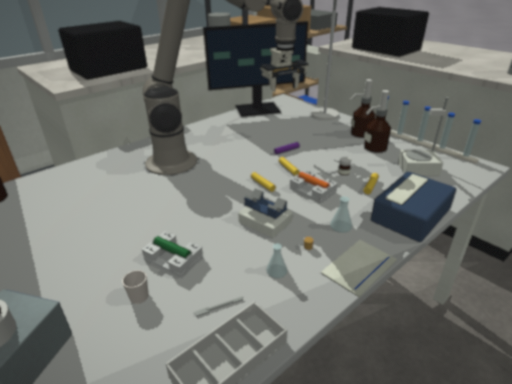

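View pics/top0.png

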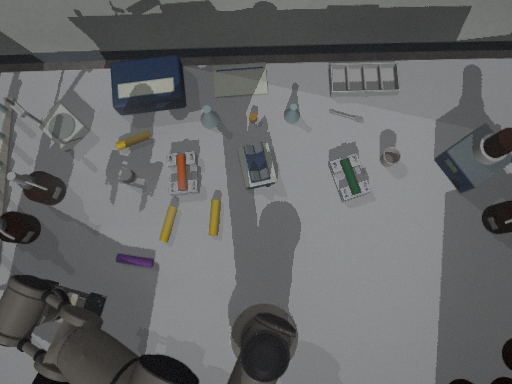

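View pics/wrist0.png

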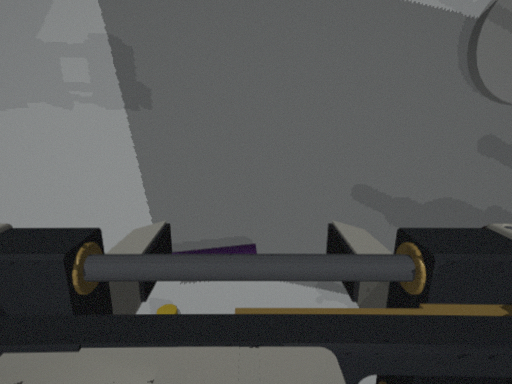

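The scene shows the orange rod in a mould at scene (314,180) / top (182,170). The V-rest reader is at scene (265,210) / top (258,165).

What could be taken for the amber rod:
- **Orange rod in the mould:** top (182,170)
- **Yellow rods:** top (134,140), (168,223), (215,217)
- **Purple rod:** top (135,260)
- **Green rod in the other mould:** top (350,176)

I choose the orange one in the mould and check it in a close crop.

```bash
cat > h.py <<'E'
import numpy as np, cv2
from scipy.optimize import least_squares
def proj(c,P):
    P=np.atleast_2d(P); T=np.array(c["T"]); p=(P-T[:3,3])@T[:3,:3]
    s=p[:,:2]/p[:,2:]; r2=(s**2).sum(1,keepdims=True); s=s*(1+c["k1"]*r2)
    return s*c["fx"]+[c["cx"],c["cy"]]
def ray(c,uv):
    d=(np.array(uv,float)-[c["cx"],c["cy"]])/c["fx"]; s=d.copy()
    for _ in range(20): s=d/(1+c["k1"]*(s@s))
    T=np.array(c["T"]); v=T[:3,:3]@np.r_[s,1]; return T[:3,3],v/np.linalg.norm(v)
def atz(c,uv,z):
    o,v=ray(c,uv); return o+v*(z-o[2])/v[2]
def tri(obs):
    A=np.zeros((3,3));b=np.zeros(3)
    for c,uv in obs:
        o,v=ray(c,uv);M=np.eye(3)-np.outer(v,v);A+=M;b+=M@o
    X=np.linalg.solve(A,b); return X,[np.linalg.norm(proj(c,X)[0]-uv) for c,uv in obs]
E
cat > look.py <<'E'
from cell import robot
from h import *
import pickle
C={n:robot.read_camera(n) for n in ("scene","top")}
pickle.dump(C,open("c0.pkl","wb"))
for n in C:
    for t in ("amber_rod_center","mould_a","reader","vrest","flask_a","cal_weight","reagent_jar"):
        print(n,t,[(np.round(d["rect"]).tolist(),round(d["conf"],2)) for d in robot.look_for(t,n)[:4]])
def crop(n,x,y,w,h,s): return cv2.resize(C[n]["img"][y:y+h,x:x+w,::-1],(w*s,h*s),interpolation=cv2.INTER_CUBIC)
cv2.imwrite("pics/ct.png",crop("top",110,90,190,150,4))
cv2.imwrite("pics/cs.png",crop("scene",220,145,180,145,4))
E
python3 look.py
```

```text
scene amber_rod_center [([301.0, 173.0, 26.0, 17.0], 0.81), ([279.0, 155.0, 20.0, 21.0], 0.7), ([272.0, 141.0, 28.0, 15.0], 0.63), ([365.0, 172.0, 14.0, 24.0], 0.61)]
scene mould_a [([288.0, 175.0, 49.0, 30.0], 0.92), ([146.0, 230.0, 57.0, 50.0], 0.8), ([123.0, 271.0, 27.0, 32.0], 0.72)]
scene reader [([302.0, 173.0, 28.0, 14.0], 0.71), ([238.0, 188.0, 53.0, 51.0], 0.57)]
scene vrest [([248.0, 186.0, 39.0, 35.0], 0.83)]
scene flask_a [([332.0, 198.0, 24.0, 33.0], 0.87), ([266.0, 245.0, 24.0, 36.0], 0.64), ([242.0, 191.0, 43.0, 25.0], 0.35)]
scene cal_weight [([303.0, 236.0, 11.0, 15.0], 0.52)]
scene reagent_jar [([338.0, 158.0, 14.0, 18.0], 0.59)]
top amber_rod_center [([116.0, 131.0, 34.0, 16.0], 0.87), ([210.0, 200.0, 9.0, 36.0], 0.82), ([159.0, 206.0, 17.0, 35.0], 0.8), ([117.0, 256.0, 35.0, 8.0], 0.7)]
top mould_a [([168.0, 150.0, 32.0, 46.0], 0.79), ([330.0, 155.0, 41.0, 44.0], 0.68), ([329.0, 111.0, 34.0, 10.0], 0.57)]
top reader [([236.0, 142.0, 42.0, 48.0], 0.66)]
top vrest [([245.0, 141.0, 25.0, 42.0], 0.69)]
top flask_a [([201.0, 108.0, 19.0, 21.0], 0.66), ([284.0, 102.0, 16.0, 21.0], 0.65), ([166.0, 151.0, 33.0, 45.0], 0.6)]
top cal_weight [([250.0, 115.0, 8.0, 8.0], 0.64), ([243.0, 142.0, 27.0, 38.0], 0.37)]
top reagent_jar [([118.0, 169.0, 20.0, 15.0], 0.54)]
```

View pics/ct.png

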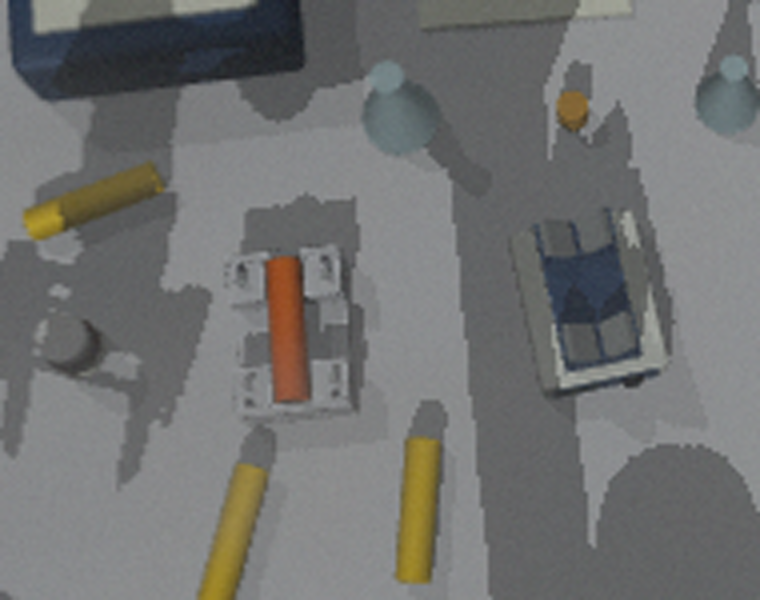

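View pics/cs.png

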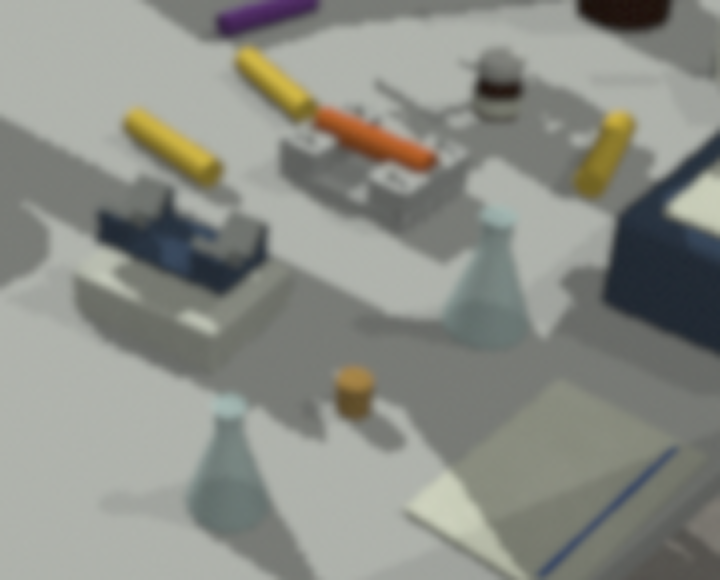

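The crop confirms it: the orange rod lies in the grey mould, and the yellow ones lie loose. Next is a rough position from both views.

```bash
cat >> h.py <<'E'
def orange(c,box=None):
    h=cv2.cvtColor(c["img"],cv2.COLOR_RGB2HSV)
    m=((h[...,0]<14)&(h[...,1]>120)&(h[...,2]>50)).astype(np.uint8)
    if box is not None:
        k=np.zeros_like(m);x,y,w,hh=box;k[y:y+hh,x:x+w]=1;m*=k
    n,l,s,cen=cv2.connectedComponentsWithStats(m)
    i=1+np.argmax(s[1:,4]); m=(l==i).astype(np.uint8)
    return m,s[i],cen[i]
def cyl(x,y,z,yaw,R=.015,L=.12):
    a=np.linspace(0,2*np.pi,40,endpoint=False); d=np.array([np.cos(yaw),np.sin(yaw),0]);n=np.array([-d[1],d[0],0])
    P=np.array([x,y,z])+np.concatenate([e*L/2*d+R*(np.cos(a)[:,None]*n+np.sin(a)[:,None]*[0,0,1]) for e in(-1,1)])
    return P
def hullmom(c,P):
    h=cv2.convexHull(proj(c,P).astype(np.float32)); m=cv2.moments(h)
    A=m["m00"]; return np.array([m["m10"]/A,m["m01"]/A,m["mu20"]/A,m["mu11"]/A,m["mu02"]/A])
def fitcyl(obs,p0):
    ms=[]
    for c,m in obs:
        q=cv2.moments(m,True);A=q["m00"];ms.append(np.array([q["m10"]/A,q["m01"]/A,q["mu20"]/A,q["mu11"]/A,q["mu02"]/A]))
    def f(p):
        r=[]
        for (c,m),q in zip(obs,ms):
            h=hullmom(c,cyl(*p)); r+=list(h[:2]-q[:2]); r+=list((h[2:]-q[2:])/np.sqrt(q[2:].max())/2)
        return r
    return least_squares(f,p0,diff_step=1e-4,x_scale=[.01,.01,.01,.1])
E
python3 - <<'E'
from h import *
import pickle
C=pickle.load(open("c0.pkl","rb"))
obs=[]
for n in C:
    m,s,cen=orange(C[n]); print(n,s,cen); obs.append((C[n],m))
X,e=tri([(c,orange(c)[2]) for c,_ in obs]); print("tri",X,e)
r=fitcyl(obs,[X[0],X[1],X[2],0.]);print(r.x,r.fun.round(2))
# V rest corners top plate: crop coords
t=lambda u,v:(110+u/4,90+v/4); s=lambda u,v:(220+u/4,145+v/4)
for a,z in (((537,224),.094),((610,208),.094),((566,370),.094),((640,354),.094),((514,238),.04),((553,396),.04),((668,372),.04)):
    print(a,atz(C["top"],t(*a),z).round(4))
for a,z in (((84,300),0),((212,362),0.0),((75,275),.04),((218,325),.04),((290,265),.04)):
    print("s",a,atz(C["scene"],s(*a),z).round(4))
E
```

```text
scene [299 172  29  15 177] [312.83050847 179.68361582]
top [177 154   9  36 274] [181.2080292  170.87226277]
tri [0.54560181 0.25799054 0.04878705] [np.float64(0.5923372319555851), np.float64(0.6257896004900292)]
[0.54498048 0.25757953 0.04948328 0.00245769] [ 0.84 -0.13  0.93  0.63  0.59  0.55  0.59  0.08 -0.24  0.64]
(537, 224) [0.6144 0.0451 0.094 ]
(610, 208) [ 0.6263 -0.015   0.094 ]
(566, 370) [0.4919 0.0242 0.094 ]
(640, 354) [ 0.5034 -0.0358  0.094 ]
(514, 238) [0.6182 0.0666 0.04  ]
(553, 396) [0.4808 0.0364 0.04  ]
(668, 372) [ 0.4986 -0.0602  0.04  ]
s (84, 300) [ 0.5033 -0.044   0.    ]
s (212, 362) [ 0.6313 -0.0223  0.    ]
s (75, 275) [ 0.5152 -0.0613  0.04  ]
s (218, 325) [ 0.6378 -0.0228  0.04  ]
s (290, 265) [0.6209 0.0729 0.04  ]
```

The rod is near (0.545, 0.257) with yaw about 0. The rest is near (0.559, 0.005) with yaw about 0.17. I'll move the wrist camera to see both.

Call:
move_arm(
  increments=[
    [91.8,-18,57,3,0,0,0],
    [91.8,-18,57,3,0,0,0],
    [91.8,-18,57,3,0,0,0],
    [91.8,-18,57,3,0,0,0],
    [91.8,-18,57,3,0,0,0],
    [91.8,-18,57,3,0,0,0],
    [91.8,-18,57,3,0,0,0],
    [91.8,-18,57,3,0,0,0],
    [91.8,-18,57,3,0,0,0],
    [91.8,0,0,0,0,0,-0.144],
    [91.8,0,0,0,0,0,-0.144],
    [91.8,0,0,0,0,0,0],
  ],
)

```text
time: 2.45
tool_pos: [0.6104, 0.1942, 0.1975]
tool_rot: [3.14, -0.004, 1.581]
contact_force: [-0.8, 0.2, -0.4]
opening: 0.0915
```

```bash
cat > wl.py <<'E'
import sys,pickle
from cell import robot
from h import *
n=sys.argv[1]
c=robot.read_camera("wrist"); c["state"]=robot.observe()
pickle.dump(c,open(f"w{n}.pkl","wb"))
cv2.imwrite(f"pics/w{n}.png",c["img"][:,:,::-1])
s=c["state"];print(s["time"],s["tool_pos"].round(4),s["tool_rot"].round(4),s["contact_force"].round(2),s["torque"].round(3),s["opening"])
E
python3 wl.py 1
```

```text
2.5 [0.6103 0.1944 0.1976] [ 3.14   -0.0037  1.5796] [0.05 0.38 0.13] [ 0.001 -0.001  0.019] 0.09199161749779708
```

View pics/w1.png

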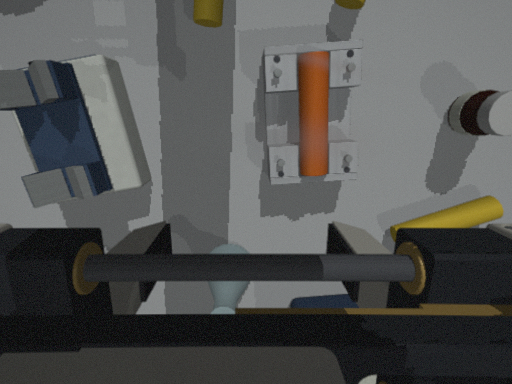

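Call:
move_arm(
  increments=[
    [91.8,-60,0,0,0,0,0],
    [91.8,-60,0,0,0,0,0],
    [91.8,-20,0,0,0,0,0],
    [91.8,0,0,0,0,0,0],
  ],
)

```text
time: 3.0
tool_pos: [0.6111, 0.0538, 0.1974]
tool_rot: [3.139, -0.005, 1.573]
contact_force: [-0.0, 0.1, 0.3]
opening: 0.0916
```

```bash
python3 wl.py 2
```

```text
3.05 [0.6111 0.0547 0.1974] [ 3.1387 -0.0048  1.5746] [ 0.28 -0.09  0.24] [ 0.036  0.012 -0.023] 0.09144887150074671
```

View pics/w2.png

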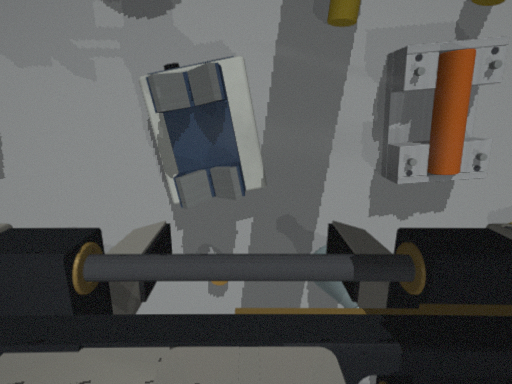

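Both wrist views show the amber rod, at (314,113) and (452,112), and the V-rest, at (58,130) and (200,133). I enlarge the rest to pick its corners.

Run:
```python
from h import *
import pickle
c1,c2=[pickle.load(open(f"w{i}.pkl","rb")) for i in (1,2)]
m=[(c,orange(c)[0]) for c in (c1,c2)]
for c,k in m: print(orange(c)[1:])
r=fitcyl(m,[.545,.257,.042,0]);print(r.x,r.fun.round(2))
for c,k in m:
    print(fitcyl([(c,k)],r.x).x)
C=pickle.load(open("c0.pkl","rb"))
# detected edges: refine
print(tri([(c1,orange(c1)[2]),(c2,orange(c2)[2])]))
for i,(c,x,y) in enumerate(((c1,0,45),(c2,130,50))):
    im=cv2.resize(c["img"][y:y+160,x:x+160,::-1],(720,720),interpolation=cv2.INTER_CUBIC)[:600]
    cv2.imwrite(f"pics/v{i+1}.png",cv2.resize(c["img"][y:y+165,x:x+150,::-1],None,fx=3.6,fy=3.6,interpolation=cv2.INTER_CUBIC))
```

```text
(array([ 299,   51,   30,  125, 3340], dtype=int32), array([313.92125749, 112.79071856]))
(array([ 428,   49,   48,  126, 4141], dtype=int32), array([450.59792321, 110.94687274]))
[ 5.43690413e-01  2.61757786e-01  4.08476404e-02 -7.67638498e-05] [ 0.25  0.04  0.21 -1.21  0.42 -0.3  -0.    0.51 -1.22  0.2 ]
[0.54342703 0.2624726  0.03775107 0.0735581 ]
[0.5431772  0.26296203 0.03993789 0.07381326]
(array([0.53897884, 0.26116882, 0.0435054 ]), [np.float64(0.0372547748111732), np.float64(0.03821986183806409)])
```

View pics/v1.png

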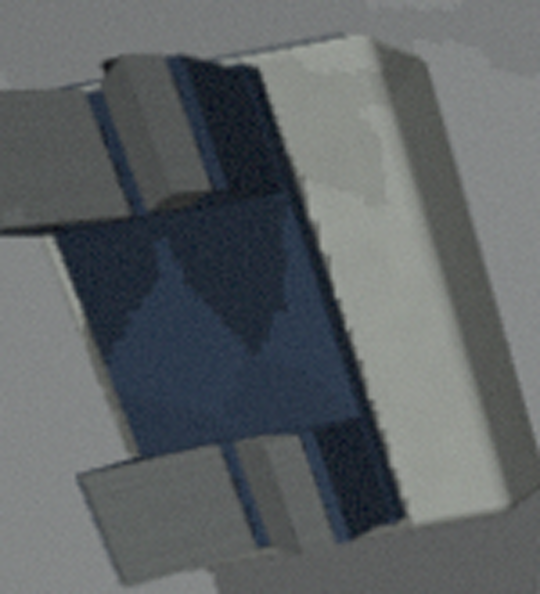

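View pics/v2.png

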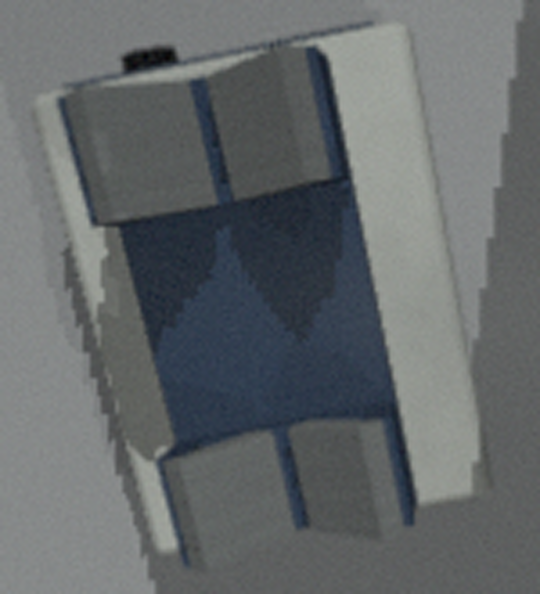

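```bash
sed -i 's/return least_squares(f,p0.*/p0=np.array(p0,float); r=least_squares(lambda q:f(p0+(q-1)*[.01,.01,.01,.1]),np.ones(4),diff_step=1e-3); r.x=p0+(r.x-1)*[.01,.01,.01,.1]; return r/' h.py
python3 - <<'E'
from h import *
import pickle
c1,c2=[pickle.load(open(f"w{i}.pkl","rb")) for i in (1,2)]
m=[(c,orange(c)[0]) for c in (c1,c2)]
r=fitcyl(m,[.545,.257,.042,0]);print("rod",r.x,r.fun.round(2))
f1=lambda u,v:np.array((u/3.6,45+v/3.6)); f2=lambda u,v:np.array((130+u/3.6,50+v/3.6))
# corresponding points: V left edge corners/ box corners
prs={"boxTR":((375,40),(407,27)),"boxBR":((507,507),(478,490)),"botR_out_in":((300,435),(385,420)),"botL_out_in":((80,475),(163,460)),
"botL_out_out":((125,584),(188,567)),"topR_in_end":((212,190),(345,180)),"topR_out_end":((165,55),(308,47)),"botL_inner_in":((222,446),(275,432)),"topL_inner_in":((132,213),(220,205))}
for k,(a,b) in prs.items():
    X,e=tri([(c1,f1(*a)),(c2,f2(*b))]);print(k,X.round(4),np.round(e,2))
# overlay model for guess
P=dict(x=.5585,y=.005,yaw=.169)
from math import cos,sin
def model(x,y,yaw):
    R=np.array([[cos(yaw),-sin(yaw)],[sin(yaw),cos(yaw)]])
    L=[]
    def add(pts):
        p=np.array(pts,float);p[:,:2]=p[:,:2]@R.T+[x,y];L.append(p)
    for s in(-1,1):
        for t in(-1,1):
            add([(s*.03,t*.023,.096),(s*.06,t*.023,.096)])
            add([(s*.03,0,.0728),(s*.03,t*.023,.096)])
    add([(a*.07,b*.055,.04) for a,b in((-1,-1),(1,-1),(1,1),(-1,1),(-1,-1))])
    return L
pickle.dump(None,open("/dev/null","wb"))
for i,(c,x0,y0) in enumerate(((c1,0,45),(c2,130,50))):
    im=cv2.imread(f"pics/v{i+1}.png")
    for p in model(**P):
        q=((proj(c,p)-[x0,y0])*3.6).round().astype(int); cv2.polylines(im,[q.reshape(-1,1,2)],False,(0,255,0),1)
    cv2.imwrite(f"pics/v{i+1}o.png",im)
a,b=[cv2.imread(f"pics/v{i}o.png") for i in(1,2)]
cv2.imwrite("pics/vo.png",cv2.resize(np.hstack([a,b]),(800,440)))
E
```

```text
rod [0.54332152 0.26182753 0.04144801 0.07572304] [ 0.16 -0.13  0.12  0.03  0.43 -0.16  0.15  0.12  0.04  0.15]
boxTR [0.4869 0.0481 0.0349] [0. 0.]
boxBR [0.6222 0.0704 0.0309] [0.01 0.01]
botR_out_in [0.5878 0.043  0.0916] [0.01 0.01]
botL_out_in [ 0.599  -0.0148  0.0899] [0.22 0.22]
botL_out_out [ 0.629  -0.0106  0.0879] [0.25 0.25]
topR_in_end [0.5293 0.0342 0.0967] [0.21 0.21]
topR_out_end [0.5    0.0259 0.092 ] [0.18 0.17]
botL_inner_in [0.5943 0.0124 0.0749] [0.04 0.04]
topL_inner_in [0.5348 0.0007 0.0758] [0.38 0.37]
```

View pics/vo.png

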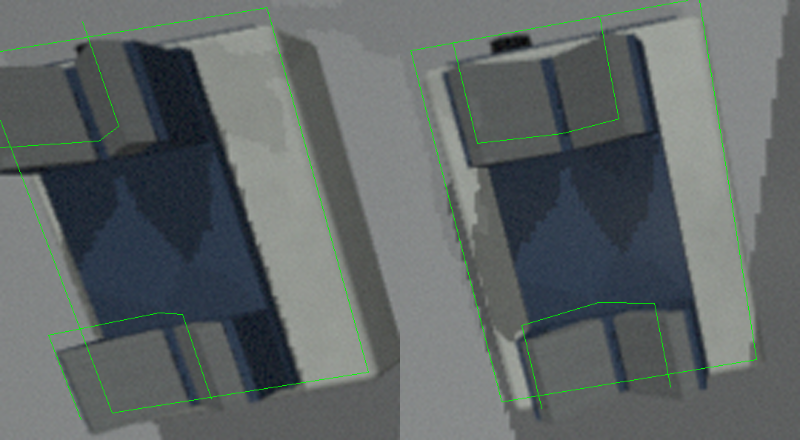

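The rod fits at z 0.0414 (expected 0.042) and yaw 0.076. For the rest I take one closer view from straight above.

Call:
move_arm(
  increments=[
    [91.8,-33,25,20,0,0,0],
    [91.8,0,0,0,0,0,-0.18],
    [91.8,0,0,0,0,0,0],
    [91.8,0,0,0,0,0,0],
  ],
)

```text
time: 3.55
tool_pos: [0.6373, 0.0291, 0.1772]
tool_rot: [3.136, -0.006, 1.759]
contact_force: [0.5, -0.6, -0.6]
opening: 0.0918
```

```bash
python3 wl.py 3
python3 - <<'E'
from h import *
im=cv2.imread("pics/w3.png")
cv2.imwrite("pics/v3.png",cv2.resize(im[0:245,150:350],None,fx=2.4,fy=2.4,interpolation=cv2.INTER_CUBIC))
E
```

```text
3.6 [0.6373 0.0292 0.1774] [ 3.1359 -0.0062  1.76  ] [0.01 0.13 0.51] [ 0.009  0.034 -0.025] 0.09201849486219114
```

View pics/v3.png

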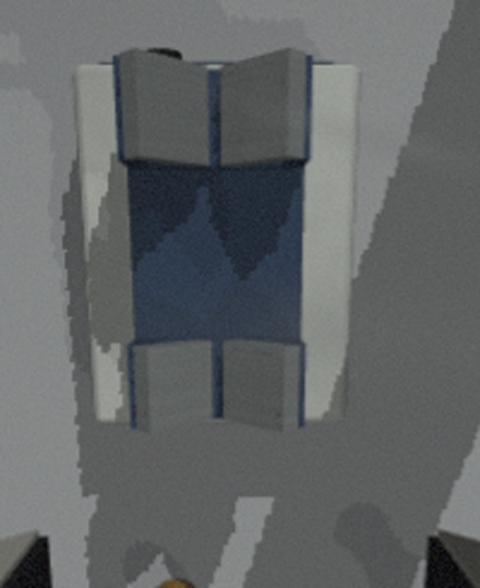

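```bash
cat > vfit.py <<'E'
from h import *
import pickle
c1,c2,c3=[pickle.load(open(f"w{i}.pkl","rb")) for i in (1,2,3)]
f={1:lambda u,v:(u/3.6,45+v/3.6),2:lambda u,v:(130+u/3.6,50+v/3.6),3:lambda u,v:(150+u/2.4,v/2.4)}
c={1:c1,2:c2,3:c3}
# (view,pixel, model: sx, sy(-1 left=-y,+1 right), kind)  top of image = -x
D=[(3,(214,166),-.03,0,'v'),(3,(217,341),.03,0,'v'),(2,(226,203),-.03,0,'v'),(2,(281,432),.03,0,'v'),
(3,(120,160),-.03,-1,'o'),(3,(305,160),-.03,1,'o'),(3,(132,345),.03,-1,'o'),(3,(301,343),.03,1,'o'),(3,(115,56),-.06,-1,'o'),(3,(308,50),-.06,1,'o'),
(2,(97,222),-.03,-1,'o'),(2,(345,180),-.03,1,'o'),(2,(163,460),.03,-1,'o'),(2,(387,420),.03,1,'o'),(2,(62,100),-.06,-1,'o'),(2,(308,47),-.06,1,'o'),
(1,(80,475),.03,-1,'o'),(1,(125,584),.06,-1,'o'),(1,(300,435),.03,1,'o'),(1,(165,55),-.06,1,'o')]
def res(p,D=D):
    x,y,yaw,zo,hw=p; R=np.array([[np.cos(yaw),-np.sin(yaw)],[np.sin(yaw),np.cos(yaw)]]); o=[]
    zv=zo-.096+.0735
    for v,px,sx,sy,k in D:
        q=R@[sx,sy*hw if k=='o' else 0]+[x,y]
        o.append(proj(c[v],[[*q,zo if k=='o' else zv]])[0]-f[v](*px))
    return np.array(o)
r=least_squares(lambda p:res(p).ravel(),[.563,.008,.18,.096,.028],x_scale=[.01,.01,.1,.01,.01],loss='soft_l1')
print(r.x); print(res(r.x).round(1).tolist())
for v in(2,3):
    s=[i for i,d in enumerate(D) if d[0]==v]
    Dv=[D[i] for i in s]
    q=least_squares(lambda p:res([*p,.096,r.x[4]],Dv).ravel(),r.x[:3],x_scale=[.01,.01,.1],loss='soft_l1');print(v,q.x)
for d in (D[0],D[1]):
    print(atz(c3,f[3](*d[1]),.0735))
for d in (D[2],D[3]):
    print(atz(c2,f[2](*d[1]),.0735))
E
python3 vfit.py
```

```text
[0.56410692 0.00793323 0.19658259 0.09007889 0.02963837]
[[0.4, 1.0], [0.3, -0.7], [1.4, 0.2], [0.7, -2.3], [0.8, 0.1], [-0.1, -0.5], [-0.3, 0.8], [0.1, 1.0], [0.6, -0.4], [-0.5, 1.6], [-0.2, 1.3], [-3.0, -0.5], [-0.5, 0.6], [-0.6, -0.3], [-0.5, -0.9], [-0.6, -0.5], [-0.6, 0.2], [-0.4, 0.2], [0.8, -0.4], [0.6, -0.2]]
2 [0.56431146 0.00924561 0.18646976]
3 [0.56449702 0.00802667 0.19787494]
[0.53465001 0.00185317 0.0735    ]
[0.59357534 0.0136557  0.0735    ]
[0.53459765 0.00184198 0.0735    ]
[0.59463417 0.01379883 0.0735    ]
```

The rest is at about (0.564, 0.008) with yaw 0.197; its height reads 0.090 to 0.096. Now I go above the rod.

Call:
move_arm(
  increments=[
    [91.8,49,-10,0,0,0,0],
    [91.8,49,-10,0,0,0,0],
    [91.8,49,-10,0,0,0,0],
    [91.8,49,-10,0,0,0,0],
    [91.8,49,-10,0,0,0,0.114],
    [91.8,0,0,0,0,0,0],
  ],
)

```text
time: 4.35
tool_pos: [0.5394, 0.2709, 0.1805]
tool_rot: [3.133, -0.008, 1.631]
contact_force: [0.3, -0.5, -0.3]
opening: 0.0918
```

```bash
python3 wl.py 4
python3 - <<'E'
import pickle;from h import *
C=pickle.load(open("c0.pkl","rb"));t=C["top"];print("flask_a base",atz(t,(210,126),0),atz(t,(206.5,108),.104))
c=pickle.load(open("w4.pkl","rb"));p=c["state"]["tool_pos"];yaw=c["state"]["tool_rot"][2]
d=np.array([.5433,.2618])-p[:2];print("tool dx,dy mm",1e3*(d@[np.cos(yaw),np.sin(yaw)]),1e3*(d@[np.sin(yaw),-np.cos(yaw)]),"turn",yaw-np.pi/2-.0757, "dz",1e3*(p[2]-.0232))
E
```

```text
4.4 [0.5402 0.2693 0.1805] [ 3.1322 -0.0077  1.6311] [-0.17 -0.47  0.89] [ 0.091 -0.013  0.003] 0.09161544257651841
flask_a base [0.71858715 0.16794144 0.        ] [0.74587707 0.16745772 0.104     ]
tool dx,dy mm -7.666740640726522 2.595448932362479 turn -0.015359778702004903 dz 157.25019796913963
```

View pics/w4.png

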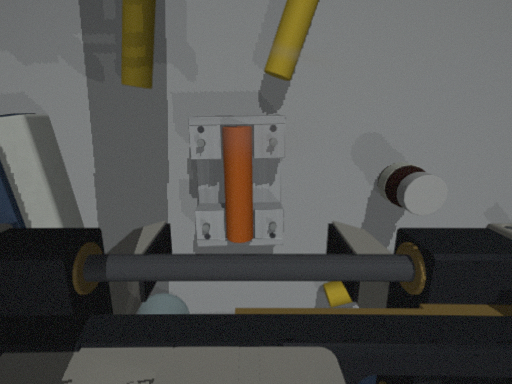

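The rod is fully visible at (238,183) between the fingers. I refit it from this view and work out the correction, tilt included.

```bash
cat > go.py <<'E'
import sys
from cell import robot
from h import *
from scipy.spatial.transform import Rotation as Ro
# go.py x y z axisyaw
x,y,z,a=map(float,sys.argv[1:5])
s=robot.observe(); R=Ro.from_euler("xyz",s["tool_rot"]); G=Ro.from_euler("xyz",[np.pi,0,a+np.pi/2])
print(s["time"],s["tool_pos"].round(4),"shift mm",(R.inv().apply(np.array([x,y,z])-s["tool_pos"])*1e3).round(1),"turn",(R.inv()*G).as_rotvec().round(4))
E
python3 - <<'E'
import pickle;from h import *
cs=[pickle.load(open(f"w{i}.pkl","rb")) for i in (1,2,4)]
m=[(c,orange(c)[0]) for c in cs]
r=fitcyl(m,[.543,.262,.042,0.07]);print("rod",r.x,r.fun.round(2))
for k in m: print(fitcyl([k],r.x).x)
E
python3 go.py .5433 .2618 .1 .0757
```

```text
rod [0.54330655 0.26118874 0.04242037 0.07643892] [-0.25 -0.16  0.13  0.05  0.54 -0.14  0.13  0.13  0.04  0.27  0.4   0.08
  0.1   0.01  0.39]
[0.54342701 0.26247234 0.03775248 0.07357187]
[0.54317731 0.26296285 0.03993653 0.07379609]
[0.54414152 0.26071367 0.03884025 0.07558842]
4.4 [0.5402 0.2693 0.1805] shift mm [-8.3  1.8 80.4] turn [ 0.0094 -0.0076 -0.0154]
```

Call:
move_arm(
  increments=[
    [91.8,-8.5,2,40,0.0094,-0.0076,-0.0154],
    [91.8,0,0,40,0,0,0],
    [91.8,0,0,0,0,0,0],
    [91.8,0,0,0,0,0,0],
  ],
)

```text
time: 4.9
tool_pos: [0.5464, 0.2588, 0.102]
tool_rot: [3.136, -0.0, 1.644]
contact_force: [-0.2, -1.1, 0.1]
opening: 0.0916
```

```bash
python3 wl.py 5;python3 go.py .5437 .2612 .024 .0757
python3 - <<'E'
import pickle;from h import *
c=pickle.load(open("w5.pkl","rb")); k=(c,orange(c)[0]);print(orange(c)[1])
print(fitcyl([k],[.543,.262,.042,0.07]).x)
E
```

```text
4.95 [0.5462 0.2588 0.1019] [3.1359e+00 1.0000e-04 1.6441e+00] [-1.07 -0.62  0.22] [ 0.059 -0.056  0.056] 0.09167493776128142
4.95 [0.5462 0.2588 0.1019] shift mm [ 2.6 -2.7 77.9] turn [ 0.0057  0.0001 -0.0024]
[ 233  125   39  129 4778]
[ 0.54678969  0.26166357 -0.00628472  0.07865593]
```

View pics/w5.png

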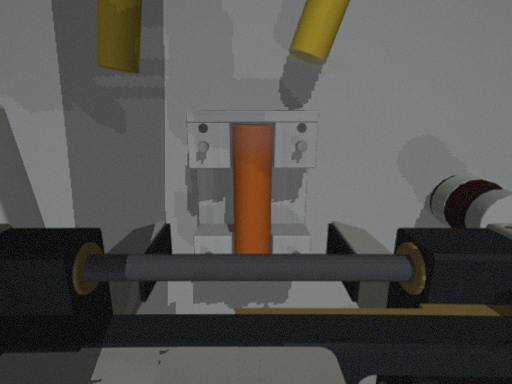

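Call:
move_arm(
  increments=[
    [91.8,2.6,-2.7,25,0.005,0,-0.002],
    [91.8,0,0,25,0,0,0],
    [91.8,0,0,0,0,0,0],
  ],
)

```text
time: 5.32
tool_pos: [0.5471, 0.2617, 0.0568]
tool_rot: [3.131, -0.002, 1.645]
contact_force: [0.1, -0.6, -0.5]
opening: 0.0919
```

```bash
python3 go.py .5437 .2612 .024 .0757
```

```text
5.325 [0.5471 0.2617 0.0568] shift mm [-0.3 -3.8 32.7] turn [ 0.0102 -0.0022 -0.0015]
```

Call:
move_arm(
  increments=[
    [91.8,0,-5,20,0.01,-0.002,0],
    [91.8,0,-1,12,0,0,0],
    [91.8,0,0,0,0,0,0],
    [91.8,0,0,0,0,0,0],
  ],
)

```text
time: 5.82
tool_pos: [0.543, 0.2618, 0.0261]
tool_rot: [3.137, -0.001, 1.645]
contact_force: [-1.3, 0.6, 0.5]
opening: 0.0918
```

```bash
python3 go.py .5437 .2612 .024 .0757
```

```text
5.825 [0.543  0.2618 0.0261] shift mm [-0.7  0.6  2.1] turn [ 0.0047 -0.0013 -0.0016]
```

Call:
move_arm(
  increments=[
    [91.8,-0.6,0.5,2.5,0.005,0,0],
    [25,0,0,0,0,0,0],
    [25,0,0,0,0,0,0],
    [25,0,0,0,0,0,0],
    [25,0,0,0,0,0,0],
    [25,0,0,0,0,0,0],
    [25,0,0,0,0,0,0],
    [25,0,0,0,0,0,0],
  ],
  newtons=6,
)

```text
time: 6.82
tool_pos: [0.5444, 0.2615, 0.0246]
tool_rot: [3.14, -0.002, 1.645]
contact_force: [0.5, -0.1, -0.2]
opening: 0.0297
```

```bash
python3 go.py .5437 .2612 .024 .0757; python3 wl.py 6
```

```text
6.825 [0.5444 0.2615 0.0246] shift mm [-0.2 -0.7  0.6] turn [ 0.0014 -0.0018 -0.0015]
6.875 [0.5443 0.2615 0.0246] [ 3.1403e+00 -1.8000e-03  1.6450e+00] [0.23 0.45 0.17] [0.021 0.028 0.036] 0.029826932227983407
```

The jaws closed on 29.8 mm with almost no side force, so the rod really is at y about 0.2615, as the camera said. I firm up the grip and lift.

Call:
move_arm(
  increments=[
    [25,0,0,0,0,0,0],
    [25,0,0,0,0,0,0],
    [25,0,0,-10,0,0,0],
    [25,0,0,-20,0,0,0],
    [25,0,0,-40,0,0,0],
    [25,0,0,-40,0,0,0],
    [25,0,0,-40,0,0,0],
    [25,0,0,0,0,0,0],
    [25,0,0,0,0,0,0],
  ],
  newtons=35,
)

```text
time: 8.0
tool_pos: [0.5431, 0.2608, 0.1808]
tool_rot: [-3.141, -0.001, 1.645]
contact_force: [0.3, 0.6, -1.8]
opening: 0.0295
```

```bash
python3 wl.py 7; python3 go.py .5642 .008 .16 .197
```

```text
8.05 [0.5434 0.2609 0.181 ] [ 3.1415e+00 -1.4000e-03  1.6449e+00] [-0.62 -0.19 -0.75] [ 0.009  0.048 -0.006] 0.02891197561067765
8.05 [0.5434 0.2609 0.181 ] shift mm [-253.8    2.    20.6] turn [ 0.0002 -0.0014 -0.1229]
```

View pics/w7.png

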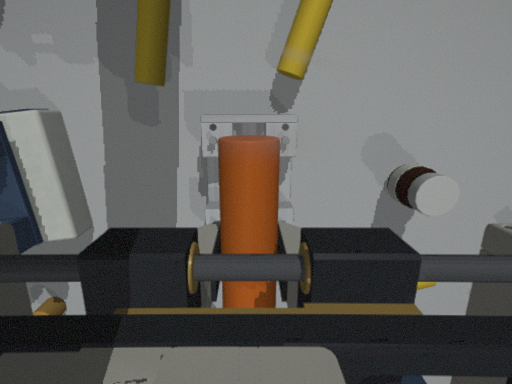

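The rod is held straight in the jaws (image column 249) and the mould is empty. I carry it over the rest.

Call:
move_arm(
  increments=[
    [25,-50,0,0,0,0,0],
    [25,-50,0,0,0,0,0],
    [25,-50,0,0,0,0,0],
    [25,-50,0,0,0,0,0],
    [25,-50,0,0,0,0,0],
    [25,0,0,0,0,0,-0.12],
    [25,0,0,0,0,0,0],
    [25,0,0,0,0,0,0],
  ],
)

```text
time: 9.05
tool_pos: [0.5579, 0.0045, 0.1702]
tool_rot: [-3.124, -0.005, 1.766]
contact_force: [0.8, -0.4, -1.2]
opening: 0.0291
```

```bash
python3 wl.py 8; python3 go.py .5642 .008 .10 .197
python3 - <<'E'
import pickle;from h import *
from scipy.spatial.transform import Rotation as Ro
c=pickle.load(open("w7.pkl","rb"));s=c["state"]
m,st,_=orange(c);print(st)
R=Ro.from_euler("xyz",s["tool_rot"])
for off in(-.004,-.002,0,.002):
    ctr=s["tool_pos"]+R.apply([0,off,-.0188+.0015]); d=R.apply([0,1,0]); print(off,proj(c,cyl(*ctr,np.arctan2(d[1],d[0]))).min(0))
E
```

```text
9.1 [0.5578 0.0047 0.1701] [-3.1242 -0.0054  1.7668] [-0.42  0.28 -1.96] [-0.012  0.045  0.006] 0.02929020169427999
9.1 [0.5578 0.0047 0.1701] shift mm [ 1.7  8.1 70. ] turn [-0.0174 -0.0054 -0.0009]
[ 219  136   60  119 6802]
-0.004 [218.03059743 129.76077761]
-0.002 [218.15582507 133.63706982]
0 [218.27974031 137.48491814]
0.002 [218.40236587 141.30472283]
```

View pics/w8.png

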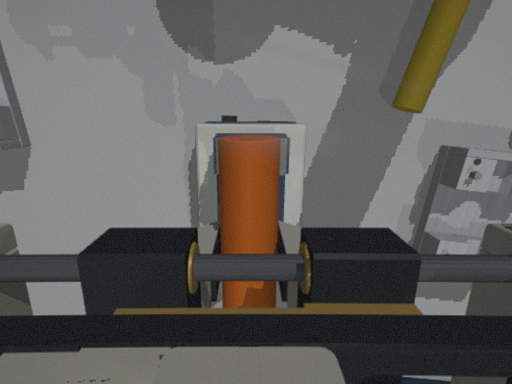

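Call:
move_arm(
  increments=[
    [25,2,9,25,-0.017,-0.005,-0.001],
    [25,0,0,20,0,0,0],
    [25,0,0,15,0,0,0],
    [25,0,0,0,0,0,0],
    [25,0,0,0,0,0,0],
  ],
)

```text
time: 9.72
tool_pos: [0.5665, 0.0115, 0.1088]
tool_rot: [3.14, 0.0, 1.768]
contact_force: [0.1, -0.2, -0.6]
opening: 0.0291
```

```bash
python3 wl.py 9; python3 go.py .5648 .008 .085 .197
python3 - <<'E'
from h import *
im=cv2.imread("pics/w9.png")
cv2.imwrite("pics/v9.png",cv2.resize(im[80:230,170:330],None,fx=4,fy=4,interpolation=cv2.INTER_CUBIC))
E
```

```text
9.775 [0.5665 0.0114 0.1089] [3.1401e+00 1.0000e-04 1.7678e+00] [-0.29  0.98 -1.72] [-0.017  0.021  0.003] 0.028824002976603733
9.775 [0.5665 0.0114 0.1089] shift mm [-3.  -2.4 23.9] turn [ 0.0014  0.0001 -0.    ]
```

View pics/v9.png

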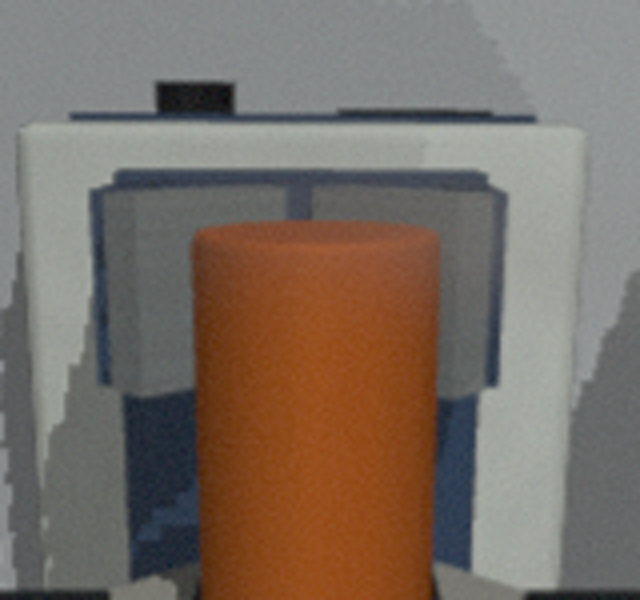

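```bash
cat > lat.py <<'E'
import pickle,sys;from h import *
from scipy.spatial.transform import Rotation as Ro
def tool(c,P): s=c["state"];return Ro.from_euler("xyz",s["tool_rot"]).inv().apply(P-s["tool_pos"])*1e3
if __name__=="__main__":
    c=pickle.load(open("w9.pkl","rb")); f=lambda u,v:(170+u/4,80+v/4)
    print("valley",tool(c,atz(c,f(299,200),.0735)))
    for z in(.090,.096):
        print("steel out L,R",z,tool(c,atz(c,f(107,192),z))," ",tool(c,atz(c,f(490,188),z)))
        print("steel inner-end L,R",z,tool(c,atz(c,f(112,385),z))," ",tool(c,atz(c,f(487,385),z)))
    zr=c["state"]["tool_pos"][2]+.0174
    print("rod end edges",tool(c,atz(c,f(194,250),zr)),tool(c,atz(c,f(440,250),zr)))
    print("rod lower edges",tool(c,atz(c,f(202,590),zr)),tool(c,atz(c,f(432,590),zr)))
    print("box edges",tool(c,atz(c,f(22,130),.04)),tool(c,atz(c,f(583,130),.04)))
E
python3 lat.py
```

```text
valley [ -2.80663521 -61.19572753  35.30238782]
steel out L,R 0.09 [-31.17295428 -63.38715919  18.80103317]   [ 25.84280493 -63.97646042  18.79649947]
steel inner-end L,R 0.09 [-31.8487645  -33.98107194  18.84360035]   [ 26.62589134 -33.98322886  18.8398215 ]
steel out L,R 0.096 [-30.12510637 -63.73099782  12.80046201]   [ 24.95998232 -64.3003441   12.79608183]
steel inner-end L,R 0.096 [-30.77803227 -35.32066098  12.84158777]   [ 25.71655182 -35.32274486  12.83793688]
rod end edges [-14.73683286 -58.67737837 -17.48391881] [ 14.80865127 -58.67717969 -17.48582628]
rod lower edges [-14.93557659 -14.72977725 -17.42035426] [ 15.05137232 -14.73012905 -17.42229104]
box edges [-55.29122333 -71.87115308  68.79037435] [ 50.22045732 -71.88513355  68.78354121]
```

Measured against the picture, the rod is +2.7 mm off in tool x and about +2.6 mm off along its axis. The valley, steel edges and box all agree with this. I correct and lower to just above the seat.

Call:
move_arm(
  increments=[
    [25,-2.7,-2.6,8,0.001,0,0],
    [25,0,0,8,0,0,0],
    [25,0,0,5,0,0,0],
    [25,0,0,0,0,0,0],
    [25,0,0,0,0,0,0],
  ],
)

```text
time: 10.4
tool_pos: [0.5649, 0.0078, 0.0875]
tool_rot: [3.139, 0.001, 1.767]
contact_force: [-0.0, 0.8, -2.2]
opening: 0.0288
```

```bash
python3 wl.py 10; python3 go.py .5648 .008 .085 .197
python3 - <<'E'
from h import *
im=cv2.imread("pics/w10.png")
cv2.imwrite("pics/v10.png",cv2.resize(im[80:230,170:330],None,fx=4,fy=4,interpolation=cv2.INTER_CUBIC))
E
```

```text
10.45 [0.5649 0.0078 0.0875] [3.1395e+00 7.0000e-04 1.7672e+00] [ 0.65 -0.71 -0.91] [0.082 0.036 0.014] 0.029069521983034655
10.45 [0.5649 0.0078 0.0875] shift mm [ 0.3 -0.   2.5] turn [ 0.0021  0.0007 -0.0005]
```

View pics/v10.png

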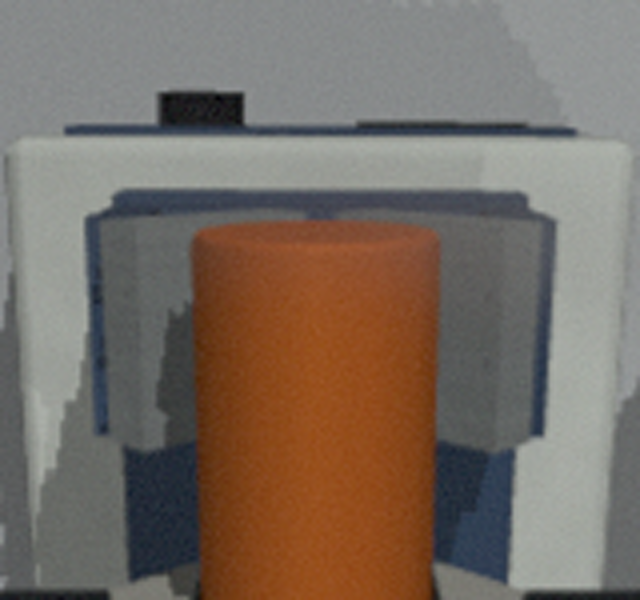

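Run:
```python
import pickle;from lat import *
c=pickle.load(open("w10.pkl","rb")); f=lambda u,v:(170+u/4,80+v/4)
g=lambda *a:tool(c,atz(c,f(*a[:2]),a[2])).round(2)
# edges by gradient along averaged rows
im=cv2.cvtColor(c["img"],cv2.COLOR_RGB2GRAY).astype(float)
for r0,r1 in((137,142),(150,160),(165,180)):
    p=im[r0:r1].mean(0); print(r0,[(x,int(p[x+1]-p[x-1])) for x in range(172,328) if abs(p[x+1]-p[x-1])>14])
print("steel",g(102,220,.096),g(547,220,.096)); print("blueplate",g(88,220,.09),g(555,220,.09))
print("bot",g(110,440,.096),g(530,440,.096)); print("box",g(7,145,.04),g(630,145,.04))
print("strip",g(307,214,.0735),g(337,214,.0735))
```

```text
137 [(173, 20), (174, 16), (175, 19), (176, 14), (190, -58), (191, -89), (192, -35), (194, 22), (195, 24), (217, -14), (218, -18), (304, -15), (305, -22), (308, 59), (309, 68), (310, 17)]
150 [(172, -27), (173, 27), (174, 44), (175, 23), (176, 21), (191, -67), (192, -93), (193, -37), (195, 33), (196, 22), (217, -20), (218, -23), (303, -14), (304, -28), (305, -18), (307, 71), (308, 81), (309, 23), (324, -14)]
165 [(174, 25), (175, 40), (176, 27), (177, 23), (189, -27), (190, -39), (191, -31), (192, -38), (193, -38), (194, -16), (196, 31), (197, 20), (209, -21), (210, -25), (211, -16), (279, 16), (302, -20), (303, -36), (304, -22), (305, 14), (306, 85), (307, 90), (308, 27), (323, -17)]
steel [-27.23 -61.54  -8.65] [ 29.14 -61.54  -8.69]
blueplate [-30.15 -61.06  -2.65] [ 31.37 -61.05  -2.69]
bot [-27.62 -32.63  -8.59] [ 28.46 -32.64  -8.63]
box [-52.87 -69.6   47.35] [ 53.58 -69.59  47.28]
strip [ -1.4  -60.61  13.83] [  2.96 -60.61  13.83]
```

The rod is now within about 0.3 mm sideways. I lower it to contact.

Call:
move_arm(
  increments=[
    [25,0.3,0,5,0.002,0,0],
    [25,0,0,4,0,0,0],
    [25,0,0,0,0,0,0],
    [25,0,0,0,0,0,0],
  ],
)

```text
time: 10.95
tool_pos: [0.565, 0.0081, 0.078]
tool_rot: [3.141, 0.001, 1.767]
contact_force: [-0.4, -0.1, -1.4]
opening: 0.0291
```

```bash
cat > fo.py <<'E'
from cell import robot
from h import *
from scipy.spatial.transform import Rotation as Ro
F=[];T=[];P=[];O=[]
for i in range(6):
    robot.read_camera("wrist"); s=robot.observe();F.append(s["contact_force"]);T.append(s["torque"]);P.append(s["tool_pos"]);O.append(s["opening"])
R=Ro.from_euler("xyz",s["tool_rot"])
print(s["time"],"pos",np.mean(P,0).round(4),"rot",s["tool_rot"].round(4),"open",round(np.mean(O),4))
print("F tool",R.inv().apply(np.mean(F,0)).round(2),"sd",np.std(F,0).round(2),"T tool",R.inv().apply(np.mean(T,0)).round(3))
E
python3 fo.py; python3 go.py .5648 .008 .0766 .197
```

```text
11.25 pos [0.565  0.0081 0.0781] rot [3.1410e+00 9.0000e-04 1.7673e+00] open 0.0291
F tool [ 0.09 -0.13  1.32] sd [0.3  0.51 0.51] T tool [ 0.014  0.044 -0.009]
11.25 [0.565  0.0081 0.0781] shift mm [-0.1 -0.2  1.5] turn [ 0.0006  0.0009 -0.0005]
```

Call:
move_arm(
  increments=[
    [25,0,0,2,0,0,0],
    [25,0,0,2,0,0,0],
    [25,0,0,0,0,0,0],
  ],
)

```text
time: 11.62
tool_pos: [0.5653, 0.0081, 0.0747]
tool_rot: [3.14, 0.001, 1.767]
contact_force: [-1.9, -0.0, 2.5]
opening: 0.0292
```

```bash
python3 fo.py; python3 go.py .5648 .008 .0696 .197
```

```text
11.925 pos [0.5653 0.008  0.0747] rot [3.1401e+00 1.2000e-03 1.7671e+00] open 0.0293
F tool [ 0.14 -1.27 -2.45] sd [0.3  0.4  0.39] T tool [0.206 0.059 0.096]
11.925 [0.5653 0.008  0.0746] shift mm [ 0.1 -0.5  5. ] turn [ 0.0015  0.0012 -0.0007]
```

Contact is made with balanced side force (0.14 N), plus about 1.3 N of axial drag. I press further while backing off the axial drift.

Call:
move_arm(
  increments=[
    [25,0,-0.5,2,0.0015,0.001,0],
    [25,0,0,2,0,0,0],
    [25,0,0,0,0,0,0],
  ],
)

```text
time: 12.3
tool_pos: [0.5653, 0.008, 0.0711]
tool_rot: [3.14, 0.0, 1.767]
contact_force: [-1.9, -0.8, 5.1]
opening: 0.0287
```

```bash
python3 fo.py; python3 go.py .5648 .008 .0686 .197
```

```text
12.6 pos [0.5653 0.008  0.0712] rot [3.1401e+00 4.0000e-04 1.7670e+00] open 0.0292
F tool [ 1.07 -1.56 -5.36] sd [0.43 0.28 0.35] T tool [0.271 0.123 0.119]
12.6 [0.5653 0.008  0.0712] shift mm [ 0.1 -0.5  2.6] turn [ 0.0015  0.0004 -0.0008]
```

Call:
move_arm(
  increments=[
    [25,0.2,-0.8,1.5,0.0015,0,0],
    [25,0,0,0,0,0,0],
    [25,0,0,0,0,0,0],
  ],
)

```text
time: 12.98
tool_pos: [0.5653, 0.0081, 0.0706]
tool_rot: [3.139, 0.001, 1.767]
contact_force: [-1.6, 0.8, 5.8]
opening: 0.0291
```

```bash
python3 fo.py; python3 go.py .5648 .008 .0698 .197; python3 wl.py 11;  python3 - <<'E'
from cell import robot
from h import *
im=cv2.imread("pics/w11.png")
a=cv2.resize(im[80:230,170:330],(640,600),interpolation=cv2.INTER_CUBIC)
cv2.imwrite("pics/v11.png",a)
c=robot.read_camera("scene");cv2.imwrite("pics/s11.png",cv2.resize(c["img"][160:260,200:330,::-1],None,fx=6,fy=6,interpolation=cv2.INTER_CUBIC))
E
```

```text
13.275 pos [0.5653 0.008  0.0706] rot [3.1394e+00 1.0000e-03 1.7670e+00] open 0.0292
F tool [ 0.6  -1.48 -5.82] sd [0.49 0.37 0.43] T tool [0.306 0.132 0.114]
13.275 [0.5653 0.008  0.0706] shift mm [ 0.1 -0.5  0.8] turn [ 0.0022  0.001  -0.0008]
13.325 [0.5653 0.008  0.0706] [3.1394e+00 1.0000e-03 1.7670e+00] [-1.59  1.08  5.28] [ 0.066  0.332 -0.117] 0.029426318319218506
```

View pics/v11.png

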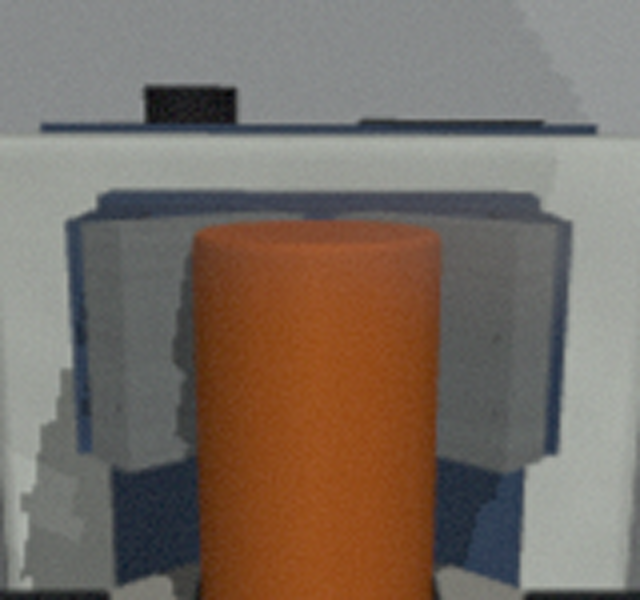

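View pics/s11.png

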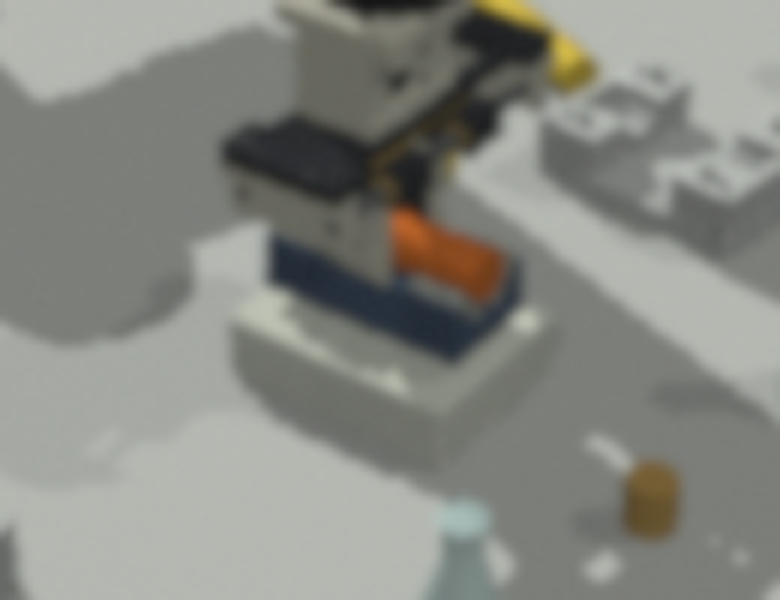

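The rod sits centred between the faces (v11 column 317 against steel mid about 320) and has not slipped in the jaws. It has sunk about 6.3 mm by both force and height. I relieve the small axial drag and tilt, and press about 0.7 mm more.

Call:
move_arm(
  increments=[
    [25,0.1,-1.2,1.0,0.005,0,0],
    [25,0,-0.3,0.4,0.002,0,0],
    [25,0,0,0,0,0,0],
  ],
)

```text
time: 13.75
tool_pos: [0.5653, 0.008, 0.0704]
tool_rot: [-3.14, 0.002, 1.767]
contact_force: [-1.7, 0.0, 5.3]
opening: 0.029
```

```bash
python3 fo.py; python3 go.py .5648 .008 .0698 .197
```

```text
14.05 pos [0.5653 0.008  0.0704] rot [-3.1404e+00  1.6000e-03  1.7669e+00] open 0.0289
F tool [ 1.1  -1.96 -5.87] sd [0.37 0.34 0.45] T tool [0.287 0.156 0.107]
14.05 [0.5652 0.008  0.0704] shift mm [ 0.1 -0.4  0.6] turn [-0.0012  0.0016 -0.0009]
```

Call:
move_arm(
  increments=[
    [25,0.4,-0.5,1.3,-0.001,0,0],
    [25,0,0,0,0,0,0],
    [25,0,0,0,0,0,0],
  ],
)

```text
time: 14.42
tool_pos: [0.5653, 0.0081, 0.0701]
tool_rot: [3.14, 0.002, 1.767]
contact_force: [-1.8, 0.0, 6.5]
opening: 0.0291
```

```bash
python3 fo.py; python3 go.py .5648 .008 .0698 .197
```

```text
14.725 pos [0.5653 0.0081 0.0701] rot [3.1399e+00 2.5000e-03 1.7667e+00] open 0.029
F tool [ 0.64 -2.01 -6.08] sd [0.76 0.53 0.74] T tool [0.306 0.163 0.13 ]
14.725 [0.5653 0.0081 0.0701] shift mm [ 0.  -0.5  0.3] turn [ 0.0017  0.0025 -0.0011]
```

```bash
python3 wl.py 12
python3 - <<'E'
import pickle;from lat import *
c=pickle.load(open("w12.pkl","rb"))
im=cv2.cvtColor(c["img"],cv2.COLOR_RGB2GRAY).astype(float)
for r0,r1 in((140,148),(155,165)):
    p=im[r0:r1].mean(0); print(r0,[(x,int(p[x+1]-p[x-1])) for x in range(172,328) if abs(p[x+1]-p[x-1])>14])
p=im[:,195:201].mean(1);print("rowsL",[(y,int(p[y+1]-p[y-1])) for y in range(95,215) if abs(p[y+1]-p[y-1])>10])
p=im[:,295:303].mean(1);print("rowsR",[(y,int(p[y+1]-p[y-1])) for y in range(95,215) if abs(p[y+1]-p[y-1])>10])
g=lambda u,v,z:tool(c,atz(c,(u,v),z)).round(2)
print("rod stats",orange(c)[1])
for v in(132,134,136): print("steel outer end",v,g(198,v,.089),"edge")
for v in(194,196): print("steel inner end",v,g(198,v,.089))
print("rod end",g(249,136,c["state"]["tool_pos"][2]+.0174+.015), g(249,142,c["state"]["tool_pos"][2]+.0174-.0+.0))
print("box near edge",g(249,114,.04))
cv2.imwrite("pics/v12.png",cv2.resize(cv2.imread("pics/w12.png")[80:230,170:330],(640,600),interpolation=cv2.INTER_CUBIC))
E
```

```text
14.775 [0.5653 0.0081 0.0701] [3.1400e+00 2.5000e-03 1.7667e+00] [-2.17  0.68  5.52] [ 0.022  0.339 -0.122] 0.02918137754618784
140 [(185, -39), (186, -82), (187, -58), (190, 24), (191, 15), (217, -19), (218, -27), (308, -20), (311, 29), (312, 62), (313, 48)]
155 [(186, -43), (187, -87), (188, -59), (189, -14), (190, 19), (191, 30), (192, 14), (213, -29), (214, -28), (280, 16), (307, -25), (308, -24), (310, 43), (311, 85), (312, 58)]
rowsL [(109, -25), (110, -71), (111, -47), (112, 43), (113, 88), (114, 60), (115, 15), (126, -28), (127, -71), (128, -63), (129, -18), (134, 29), (135, 38), (196, -11), (197, -17)]
rowsR [(109, -80), (110, -87), (112, 36), (113, 87), (114, 81), (115, 20), (127, -59), (128, -71), (129, -17), (134, 14), (135, 26), (136, 11), (195, 10), (197, -17), (198, -18)]
rod stats [ 218  135   62  119 6930]
steel outer end 132 [-24.11 -63.77 -18.99] edge
steel outer end 134 [-24.16 -62.84 -18.98] edge
steel outer end 136 [-24.2  -61.92 -18.98] edge
steel inner end 194 [-25.57 -33.39 -18.93]
steel inner end 196 [-25.62 -32.35 -18.93]
rod end [ -0.13 -63.06 -32.5 ] [ -0.11 -58.97 -17.49]
box near edge [-7.000e-02 -7.137e+01  2.994e+01]
```

View pics/v12.png

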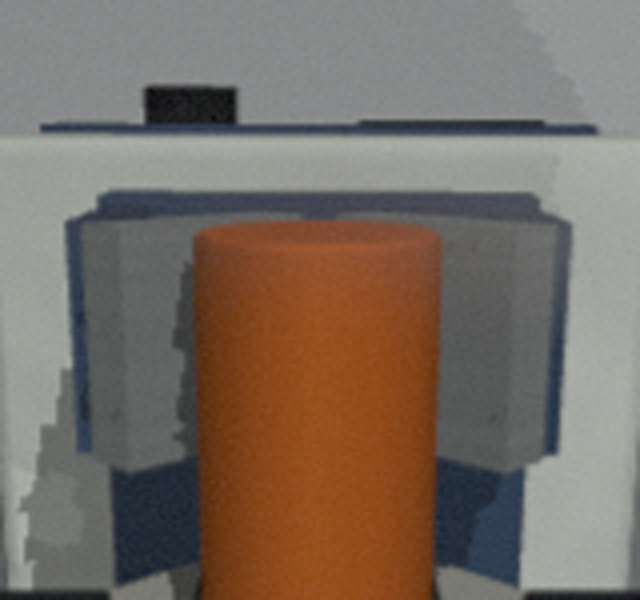

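Final checks agree: the rest has sunk about 6.6 mm by force and height, side force is 0.6 N against 7.3 N down, and the rod is centred and unslipped. I hand it in.

Run:
```python
from cell import robot
s=robot.observe();print(s["time"],s["tool_pos"],s["contact_force"],s["opening"])
print(robot.hand_in())
```

```text
14.775 [0.56527722 0.00807219 0.07005641] [-2.16577084  0.67502332  5.52267221] 0.02918137754618784
the job is handed in; nothing more can be done
None
```

I lifted the amber rod out of its mould, laid it lengthwise in the V-rest and pressed it down. I handed in at 14.8 s with the gripper still holding it at a 35 N grip.

**What the last checks showed:**
- **Depth:** the rest has sunk about 6.6 mm of its 14 mm. The force (about 7.3 N down, the rod's weight counted in) and the tool height (about 6.5 mm) agree.
- **Sides:** the side force was about 0.6 N against 7.3 N down, so both faces of the V carry load. In the last picture the rod sits midway between them, within about 0.3 mm.
- **Grip:** the opening is 29.2 mm, and the rod has not slipped in the jaws.
- **Left alone:** no move was aimed at the green rod, the glassware or anything else. I did not look round the whole scene again at the end.

**What disagreed or stayed imperfect:**
- **Centring along the V:** the last picture puts the rod about 1 mm off centre along its length, which is close to what I can measure.
- **Axial drag:** about 2 N of force along the rod remained, with about 0.3 N m of moment. Small corrections did not remove it. I put it down to friction in the V, because a 3 mrad change in tilt did not change the moment.
- **Rest height:** the first camera fit of the rest's upper edges read 90 mm, not 96 mm. The rod made contact at the expected height, so I relied on that.

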